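Drive home the wedge of a re-handled hammer and pull-test its head

ROBOT

A 6-joint arm with a two-finger parallel gripper is mounted at the origin on the work surface. World frame = base frame: x ahead of the robot, y to its left, z up, the work surface at z = 0. Lengths are in m, angles in rad, forces in N, time in s.
With the tool pointing down it reaches from about 0.2 to 0.875 m from the base axis. Payload 3.4 kg.
Tool frame: the origin (TCP) lies between the finger pads; the fingertips stand 25 mm ahead of it and the grasp point (between the pads) lies 6 mm ahead of it (r.nose_length is the z of the fingertips in the tool frame, in m); z points along the fingers, y is the line along which they close (so a half turn about z gives the same grasp; the last joint's range is limited). The gripper opens to 94 mm and grips with 3 to 60 N. Pads are 16 mm wide; open, the fingers measure 119 mm over their backs; the gripper's body (75 mm by 177 mm) begins 78 mm behind the grasp point.
Start: joints at [-1.358, 0.276, 1.505, -0, 1.361, -0.121], TCP at [0.188, -0.543, 0.23] pointing down, gripper open.
Joint ranges: [-2.89, 2.89], [-0.75, 2.08], [0.22, 2.7], [-1.18, 4.32], [0.11, 2.71], [-2.7, 2.7]. Speed limits (rad/s): [2.57, 2.57, 3.14, 3.14, 3.14, 3.14].

INTERFACE

Orientations are given as a unit quaternion [w, x, y, z].
In Python, from plant import r, gripper_to, inverse_kinematics, vision, models, telemetry gives the robot as it stands. Calls block until the motion is done:
- r.move_to(position, orientation): joint-space move of the TCP to a pose.
- r.move_l(position, rot=None, vel=0.15, guard=None): straight line of the TCP; rot=None keeps the orientation; vel is the mean speed in m/s. With guard (N) it stops when the force on the tool has changed by that much, and returns True; else False.
- r.movej(angles): joint-space move.
- gripper_to(opening, f_grip=None): finger opening in m; f_grip is the grip in N (None keeps the last); returns when the fingers have stopped.
- r.hold(seconds).
- inverse_kinematics(position, orientation): joint angles nearest the present ones, or None.
- vision.snapshot(name): name is "scene" or "top" or "wrist"; returns the picture (480x640x3 uint8, red, green, blue); there is no depth.
- vision.get_calibration(name): a dict with "fx", "fy", "cx", "cy" (pixels), "position" and "orientation" of the camera in the world. Camera axes: x right, y down, z forward; pixel columns grow to the right and rows downward; lengths in m; the calibration is good to about 2 mm. A picture is of the moment at which its call begins: read the wrist's pose just before it. get_calibration takes no time and is no camera call; for the wrist camera it gives the pose at the moment of the call.
A pose or a line that the arm cannot do raises r.PlanningError and nothing moves.
- r.sign_off(): hands the job in; it is judged then, once.
Trained networks look in the newest picture that a camera, given by its name, has taken for a name from the list of things; names that differ only in an ending like _2 or _b are one class to them, and where a whole thing is asked for, a point or a joint stands for the part that bears it (a point fixed in the world has none). Each returns a list of dicts, best first, with "score" (0 to 1); they miss things now and then, are a little off and sometimes report something else, mostly with a low value. They report only what shows in the picture. A call takes as long as a camera call. They do not tell look-alikes from the thing itself.
- models.boxes_of(thing, camera): "at" ([x, y, z] in m, in world coordinates, good to about 4 mm: the middle of the surface that is visible of it).
- models.regions_of(thing, camera): "pixels" (480x640 bool, what is visible of it).
- models.mark_of(thing, camera): "at" ([x, y, z] in m, in world coordinates, good to about 4 mm: a listed point, or the origin of a listed thing).
Readings, each from a call of its own:
- telemetry.current_t(): time.
- telemetry.current_joints(): joint angles.
- telemetry.current_dq(): joint speeds.
- telemetry.current_joint_efforts(): joint torques, N m.
- telemetry.current_ee_pos(): TCP position.
- telemetry.current_tool_rot(): TCP orientation.
- telemetry.current_wrist_force(): force on the tool from outside, world axes, zero at the start.
- telemetry.current_torque(): the same for the moment, N m.
- telemetry.current_opening(): finger opening in m.
- telemetry.current_finger_force(): force on a finger pad.
Only numpy, scipy, OpenCV 4.12 (cv2) and the standard library are available. Lean on these libraries where they do the work, as an engineer would, in place of code of your own. Each camera call takes 0.05 s, during which the arm holds its last target. There are 200 camera calls.

TASK

Pick up the pine offcut and use it as a tapping block to drive the yellow wedge into the end of the leaning hammer's handle until it stops going forward (do not push the wedge with the gripper itself), then stand the offcut upright on the bench top again. Then grip the hammer head and tug it along its handle until the cradle's black pointer stands in the green band (a pull of about 12 N), hold it there for one second, never reaching the red, ease it slowly back down and let go. Leave everything else on the bench where it is.

Things in the scene. Friction and masses are not known exactly. Their poses are not given: they have to be found in the camera images.
- offcut: Loose pine offcut, a plain block 38 (its x) by 76 (its y) by 70 mm tall (its z), about 0.11 kg, standing on the bench to the robot's right. Origin: centre of its underside. Its flat underside is used to tap the wedge while the block is held across its 38 mm width near the top.
- cradle: Fixed steel pull-test cradle, base plate 200 x 120 x 8 mm, with a grey bed leaning 35 deg from vertical toward its -x, roughly at the robot. A hammer, head up, is strapped (orange) to its sprung carriage. Origin: on the bench, 20 mm to cradle -x of the plate's middle. The middle of the head's top face is 40 mm to cradle -x of the origin, 214 mm above the bench.
- head_top (a point): Dark steel hammer head atop the leaning handle. Site: middle of its flat top face, where the wedge sticks out. z: along the handle, outward (the way to tug), 35 deg from vertical; y: level, across the head; x: along the head, up and away from the robot. 30 mm thick along y (grip these flat cheeks, 52 mm long), 30 mm deep, 96 mm long. Below it a 25 mm round handle, free for 85 mm.
- pull (a joint): How far the carriage and hammer (0.5 kg) are pulled up along the handle axis, in m: 0 = resting on the foot stop, 0.016 = end of travel. It lifts at about 4 N (its weight), then a spring adds 1 N per mm and draws it back. A black pointer on the white scale shows it: green band 0.006 to 0.010 (10 to 14 N; 8 mm is 12 N), red from 0.014 (18 N) up.
- wedge: Yellow wedge sticking out of the middle of the head's top, 20 (x) by 10 mm (y). Origin: centre of its flat striking face; axes as point head_top. At the start it stands 14 to 20 mm proud of the head's top face; fully home, against a rigid stop, still 5 mm proud. It slides in along the handle axis against about 7 N of friction and stays where it is left.
- saucer: White ceramic saucer, 140 mm across, 20 mm high; bystander. Origin: centre of its underside.
- scraper: Black plastic scraper, 165 mm long, 16 mm high, lying flat; bystander.
- ratchet_clamp: Orange ratchet clamp with a steel bar, 240 mm long, 25 mm high, lying flat; bystander.
- jar: Glass jar with red cap, 68 mm across, 85 mm high; bystander. Origin: centre of its underside.
- tape: Yellow tape measure, 65 x 40 x 62 mm; bystander. Origin: centre of its underside.
There are look-alikes about, which are no part of the job. Of the things that look like the offcut, take the one that is farthest to the robot's right at the start.

How it is judged:
By the outcome, as a careful person would: the job done as asked, in the order asked, and still so for the second after the job is handed in, with the robot touching nothing.
It also fails if it takes over 70 s, if anything falls off the work surface, if the arm or the gripper's body presses on something with over 40 N, if the wrist force passes 120 N, or if a joint passes its speed limit or range.

## Working session

There is one attempt and no reset: what is moved stays moved. The work goes in short steps, each a Python script; the robot and the scene stay as the last script left them, time stands still between calls to the robot, and variables do not carry over. Pictures are saved under pics/ and viewed, at most 10 in all, crops included, and the job is handed in when it is done.

```bash
mkdir -p pics; ls
python3 - <<'E'
from plant import r, vision, models, telemetry
import cv2, numpy as np
for c in ["scene","top"]:
    im=vision.snapshot(c); cv2.imwrite(f"pics/{c}0.png",im[:,:,::-1])
    k=vision.get_calibration(c); print(c,k)
    for t in ["offcut","cradle","head_top","wedge","jar","tape","saucer"]:
        print(t,[(round(d['score'],2),np.round(d['at'],3).tolist()) for d in models.mark_of(t,c)][:4])
print(telemetry.current_t(), r.nose_length)
E
```

```text
pics
scene {'fx': 511.9092226632207, 'fy': 511.9092226632207, 'cx': 317.2116609575094, 'cy': 235.54096136430283, 'position': array([ 1.27192343, -0.00220674,  1.35313413]), 'orientation': array([-0.18357368,  0.67990623,  0.68425747, -0.18926156])}
offcut [(0.76, [0.554, -0.142, 0.0]), (0.61, [0.566, -0.263, 0.003])]
cradle [(0.93, [0.572, 0.12, -0.006])]
head_top [(0.64, [0.534, 0.137, 0.218]), (0.57, [0.383, 0.294, -0.0])]
wedge [(0.59, [0.573, 0.122, -0.004]), (0.39, [0.528, 0.136, 0.229])]
jar [(0.66, [0.671, -0.458, -0.005])]
tape [(0.95, [0.398, -0.443, -0.002])]
saucer [(0.61, [0.387, 0.294, 0.0])]
top {'fx': 559.3203123397934, 'fy': 559.3203123397934, 'cx': 316.2428443740749, 'cy': 236.04154260536572, 'position': array([ 0.45336502, -0.03939426,  1.50317719]), 'orientation': array([ 0.02665057, -0.70060945,  0.71272853, -0.02131163])}
offcut [(0.88, [0.564, -0.265, 0.002]), (0.61, [0.557, -0.14, -0.002])]
cradle [(0.85, [0.573, 0.121, 0.001])]
head_top [(0.6, [0.604, 0.373, -0.004])]
wedge [(0.52, [0.524, 0.135, 0.224])]
jar [(0.89, [0.663, -0.459, -0.002])]
tape []
saucer [(0.81, [0.385, 0.301, -0.0])]
0.8 0.025
```

View pics/top0.png

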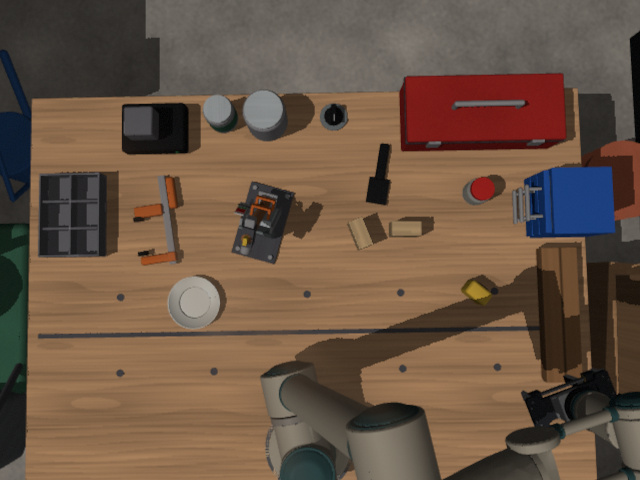

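View pics/scene0.png

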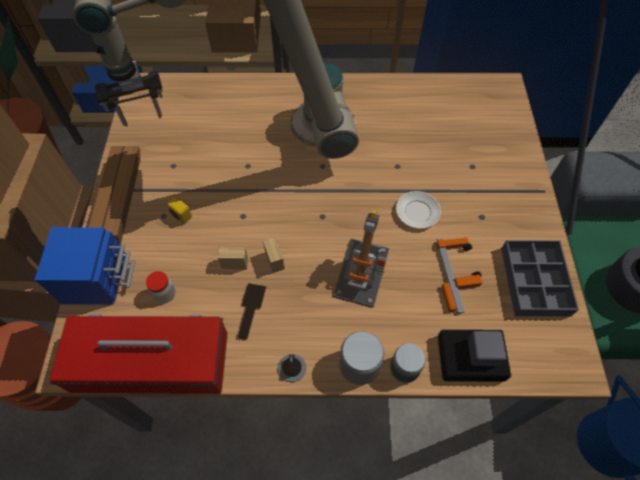

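The top view shows two pine blocks: (361,233), at y≈-0.14, and (406,228), at y≈-0.265. The second is farthest to the robot's right, so it's the offcut. The cradle plate is at (263,222), with its wedge at (245,240). The brown beams at (560,310) are the wrong size. Next I'll go above the offcut and take a close look.

```bash
cat > h.py <<'E'
from plant import r, gripper_to, inverse_kinematics, vision, models, telemetry
import cv2, numpy as np
from scipy.spatial.transform import Rotation as R
def q(M): return R.from_matrix(M).as_quat(scalar_first=True)
def Rq(w): return R.from_quat(w, scalar_first=True)
def tool(z, y):  # tool frame with given z axis and approx y axis
    z=np.array(z,float); z/=np.linalg.norm(z); y=np.array(y,float); y-=z*(y@z); y/=np.linalg.norm(y)
    return np.column_stack([np.cross(y,z),y,z])
def shot(c,name):
    k=vision.get_calibration(c); im=vision.snapshot(c); cv2.imwrite(f"pics/{name}.png",im[:,:,::-1]); return k,im
def ray(k,uv):
    d=np.array([(uv[0]-k['cx'])/k['fx'],(uv[1]-k['cy'])/k['fy'],1.]); return Rq(k['orientation']).apply(d)
def onz(k,uv,z):
    d=ray(k,uv); return k['position']+d*(z-k['position'][2])/d[2]
def proj(k,P):
    c=Rq(k['orientation']).inv().apply(np.array(P)-k['position']); return np.array([k['fx']*c[0]/c[2]+k['cx'],k['fy']*c[1]/c[2]+k['cy']])
def marks(t,c): return [(round(d['score'],2),np.round(d['at'],4).tolist()) for d in models.mark_of(t,c)][:4]
E
python3 - <<'E'
from h import *
print(telemetry.current_tool_rot(), telemetry.current_wrist_force())
M=Rq(telemetry.current_tool_rot()).as_matrix(); print(M.round(2))
k=vision.get_calibration('wrist'); print('cam in tool',M.T@(k['position']-telemetry.current_ee_pos()), (M.T@Rq(k['orientation']).as_matrix()).round(2))
# tool y ~ world x, pick nearer sign
for s in (1,-1):
    T=tool([0,0,-1],[s,0,0]); print(s,inverse_kinematics([0.52,-0.264,0.30],q(T)))
T=min((tool([0,0,-1],[s,0,0]) for s in (1,-1)),key=lambda T:abs(inverse_kinematics([0.565,-0.264,0.3],q(T))[5]))
off=T@(M.T@(k['position']-telemetry.current_ee_pos()))
p=np.array([0.565,-0.240,0.33])-np.array([off[0],off[1],0])*0.8
r.move_to(p,q(T))
k,im=shot('wrist','w1'); print(marks('offcut','wrist'))
k2,_=shot('top','t1')
for d in models.regions_of('offcut','wrist'):
    m=d['pixels'].astype(np.uint8); c=max(cv2.findContours(m,0,2)[0],key=cv2.contourArea); print(d['score'],cv2.minAreaRect(c),m.sum())
print(telemetry.current_t())
E
```

```text
[8.06446209e-05 9.86101726e-01 1.66142648e-01 1.15525817e-06] [-0.77310697 -0.28768035  0.03924017]
[[ 0.94  0.33  0.  ]
 [ 0.33 -0.94 -0.  ]
 [-0.    0.   -1.  ]]
cam in tool [ 0.07586585  0.00099015 -0.15338233] [[-0.   -0.97 -0.26]
 [ 1.   -0.    0.  ]
 [-0.   -0.26  0.97]]
1 [-5.89068408e-01  2.58952623e-01  1.35896882e+00 -4.44089210e-16
  1.52367121e+00 -5.89068408e-01]
-1 [-5.89068408e-01  2.58952623e-01  1.35896882e+00 -4.44089210e-16
  1.52367121e+00  2.55252425e+00]
[(0.73, [0.5694, -0.2639, 0.0025]), (0.72, [0.5565, -0.1412, -0.0035])]
0.9 ((315.231201171875, 71.02951049804688), (46.07467269897461, 70.6575927734375), 68.0254898071289) 3096
0.82 ((323.0, 176.5), (65.0, 32.0), 90.0) 2027
2.675
```

View pics/w1.png

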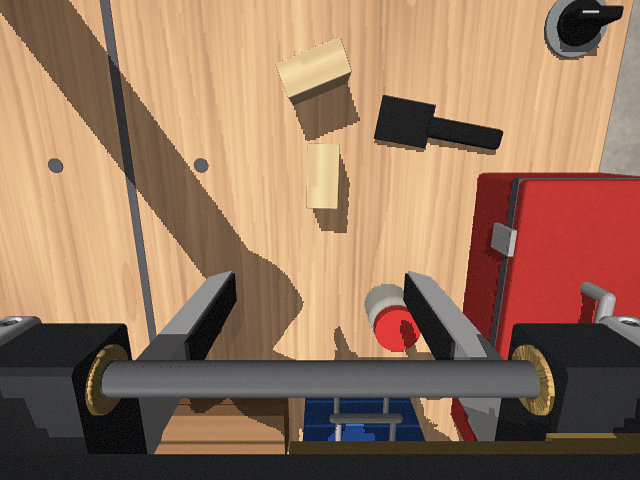

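The wrist view confirms it. The offcut is at (323,176), next to the jar and nearly square to the view. The look-alike at (315,70) is rotated and farther left.

Run:
```python
from h import *
k=vision.get_calibration('wrist'); vision.snapshot('wrist')
ds=models.regions_of('offcut','wrist')
m=[d['pixels'].astype(np.uint8) for d in ds if abs(np.argwhere(d['pixels'])[:,0].mean()-176)<15][0]
c=max(cv2.findContours(m,0,2)[0],key=cv2.contourArea).reshape(-1,2)
P=np.array([onz(k,u,0.07)[:2] for u in c]).astype(np.float32)
rc=cv2.minAreaRect(P*1000); print(rc); print(cv2.boxPoints(rc).round(1))
q4=cv2.approxPolyDP(c.reshape(-1,1,2),4,True).reshape(-1,2); print(q4.tolist(), [ (onz(k,u,0.07)[:2]*1000).round(1).tolist() for u in q4])
im=cv2.imread('pics/w1.png')[120:250,250:400]; cv2.imwrite('pics/w1c.png',cv2.resize(im,None,fx=4,fy=4,interpolation=cv2.INTER_NEAREST))
```

```text
((568.0499267578125, -260.82989501953125), (73.66877746582031, 37.20332717895508), 89.35771942138672)
[[ 549.  -297.5]
 [ 586.2 -297.9]
 [ 587.1 -224.2]
 [ 549.9 -223.8]]
[[308, 144], [307, 205], [335, 207], [338, 146]] [[551.0, -224.0], [549.1, -295.0], [582.9, -297.5], [585.7, -226.3]]
```

View pics/w1c.png

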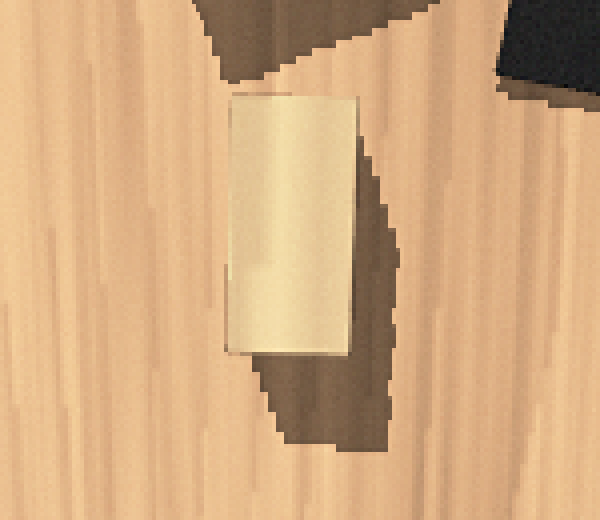

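Crop confirmed: the offcut's centre is at about (323,176), with its long axis about 1.7° off world y. Before grasping it I'll look at the hammer along its axis with the gripper empty.

Run:
```python
from h import *
k=vision.get_calibration('top')
c=[onz(k,u,0.008)[:2] for u in ((258,183),(294,195),(270,262),(234,250))]; c=np.array(c); print(c.round(4).tolist())
cx=(c[0]+c[1]-c[2]-c[3]); cx/=np.linalg.norm(cx); print('cx',cx,'centre',c.mean(0))
cx=np.r_[cx,0]; s,co=np.sin(np.radians(35)),np.cos(np.radians(35))
zh=-s*cx+co*np.array([0,0,1]); yh=np.cross([0,0,1],cx); xh=np.cross(yh,zh)
top=np.array([0.529,0.136,0.214])
for sg in (1,-1):
    T=tool(-zh,sg*yh)
    for d in (0.10,0.2,0.0): print(sg,d,inverse_kinematics(top+d*zh,q(T)))
```

```text
[[0.7013, 0.1258], [0.6669, 0.0291], [0.4877, 0.0958], [0.5214, 0.1919]]
cx [ 0.93789076 -0.3469307 ] centre [0.59431368 0.11064892]
1 0.1 [ 0.49324929 -0.05744023  1.89759259 -0.5581948   0.94726619 -0.47316525]
1 0.2 [ 0.6266681  -0.14237299  1.76715281 -0.53693665  1.19955788 -0.47238724]
1 0.0 [ 0.38282704  0.06901903  1.99254221 -0.63585715  0.70652558 -0.41979281]
-1 0.1 [ 0.49324929 -0.05744023  1.89759259 -0.5581948   0.94726619  2.6684274 ]
-1 0.2 [ 0.6266681  -0.14237299  1.76715281 -0.53693665  1.19955788  2.66920541]
-1 0.0 None
```

```bash
cat >> h.py <<'E'
def axes(yaw):
    cx=np.array([np.cos(yaw),np.sin(yaw),0]); s,co=np.sin(np.radians(35)),np.cos(np.radians(35))
    zh=-s*cx+co*np.array([0,0,1]); yh=np.cross([0,0,1],cx); return np.cross(yh,zh),yh,zh,cx
E
python3 - <<'E'
from h import *
xh,yh,zh,cx=axes(np.radians(-20.3)); top=np.array([0.529,0.136,0.214])
r.move_to(top+0.15*zh,q(tool(-zh,yh)))
k,im=shot('wrist','w2'); np.save('k2.npy',k,allow_pickle=True)
for t in ('head_top','wedge','cradle'): print(t,marks(t,'wrist'))
for t in ('wedge','head_top'):
  for d in models.regions_of(t,'wrist'):
    m=d['pixels'].astype(np.uint8); c=max(cv2.findContours(m,0,2)[0],key=cv2.contourArea); print(t,d['score'],cv2.minAreaRect(c),m.sum())
print('top',proj(k,top),'wedge15',proj(k,top+.017*zh),telemetry.current_t())
E
```

```text
head_top [(0.85, [0.5403, 0.1346, 0.2073])]
wedge []
cradle [(0.58, [0.5755, 0.1199, -0.0013])]
wedge 0.84 ((318.5, 240.0), (24.0, 11.0), 90.0) 279
head_top 0.72 ((327.1076965332031, 234.36154174804688), (99.97199249267578, 52.46669387817383), 82.87498474121094) 3424
top [320.27757156 232.02076291] wedge15 [320.29700015 236.75797096] 4.825
```

View pics/w2.png

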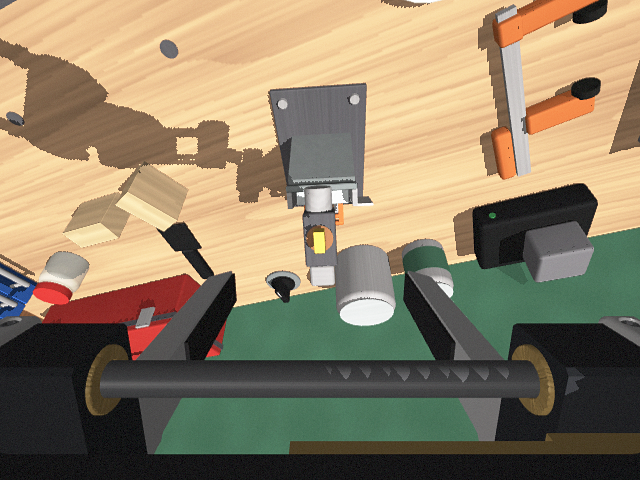

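The wrist view shows the head from (317,188) to (321,285) with the wedge at (319,240), almost centred on my axis. The plate's near corners are at (269,91) and (366,84). I'll fit x, y and yaw to these.

Run:
```python
from h import *
from scipy.optimize import least_squares
k=np.load('k2.npy',allow_pickle=True).item(); kt=vision.get_calibration('top')
Z=np.array([0,0,1.])
def pts(p):
    xh,yh,zh,cx=axes(p[2]); o=np.array([p[0],p[1],0]); top=o-0.04*cx+0.214*Z
    return o,cx,yh,xh,zh,top
def res(p):
    o,cx,yh,xh,zh,top=pts(p)
    a=proj(k,o-0.08*cx+0.06*yh+0.008*Z)-(366,84); b=proj(k,o-0.08*cx-0.06*yh+0.008*Z)-(269,91)
    if proj(k,o+yh)[0]<proj(k,o-yh)[0]: a=proj(k,o-0.08*cx-0.06*yh+0.008*Z)-(366,84); b=proj(k,o-0.08*cx+0.06*yh+0.008*Z)-(269,91)
    w=(proj(k,top+0.010*zh)-(319,240))
    pl=np.concatenate([proj(kt,o+sx*cx+sy*yh+0.008*Z)-u for (sx,sy,u) in ((.12,.06,(258,183)),(.12,-.06,(294,195)),(-.08,-.06,(270,262)),(-.08,.06,(234,250)))])
    return np.concatenate([a,b,w,0.7*pl])
s=least_squares(res,[0.573,0.12,-0.35],loss='soft_l1'); print(s.x,np.degrees(s.x[2]),res(s.x).round(1)); print('top',pts(s.x)[5])
im=cv2.imread('pics/w2.png')
c=im[160:310,240:400]; cv2.imwrite('pics/w2c.png',cv2.resize(c,None,fx=4,fy=4,interpolation=cv2.INTER_NEAREST))
```

```text
[ 0.57438639  0.12044572 -0.29760368] -17.05143476815093 [ 0.9  0.5 -0.5 -0.9 -0.3  0.6 -4.4 -1.3  0.3 -1.2  2.4  1.9 -2.4  1.6]
top [0.53614471 0.13217492 0.214     ]
```

View pics/w2c.png

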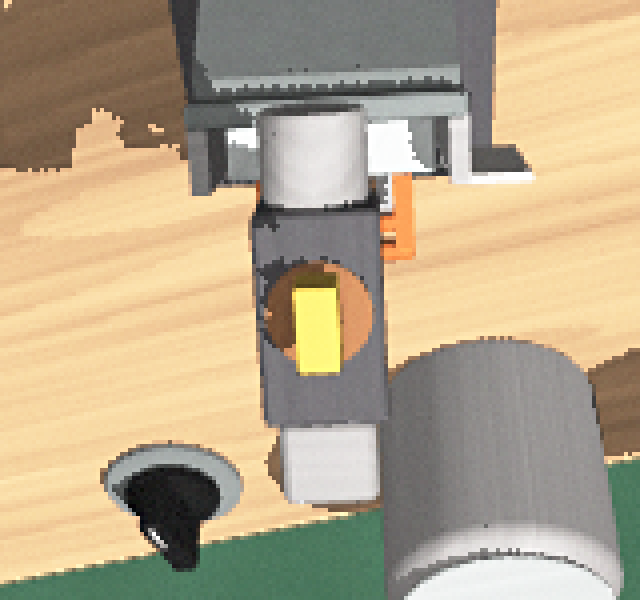

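The crop puts the head's top face centre at about (320,238.6) in the full image and the wedge's striking face at about (319,242.7), so it's roughly 16 mm proud. The head's edges tilt about 2.4°, which agrees with a yaw of -17°. Now I'll grasp the offcut.

```bash
cat >> h.py <<'E'
YAW=np.radians(-17.05); TOP=np.array([0.538,0.1325,0.214]); XH,YH,ZH,CX=axes(YAW); TH=tool(-ZH,YH)
OFF=np.array([0.568,-0.261]); TO=tool([0,0,-1],[1,-0.03,0])
E
python3 - <<'E'
from h import *
r.move_l(telemetry.current_ee_pos()+0.06*ZH,vel=0.2)
gripper_to(0.075)
r.move_to(np.r_[OFF,0.20],q(TO)); r.move_l(np.r_[OFF,0.056],vel=0.1,guard=8)
print(telemetry.current_ee_pos())
gripper_to(0.02,f_grip=40); print(telemetry.current_opening(),telemetry.current_finger_force(),telemetry.current_wrist_force())
r.move_l(np.r_[OFF,0.22],vel=0.12); print(telemetry.current_opening(),telemetry.current_wrist_force())
r.move_to(TOP+(0.056+0.06)*ZH,q(TH)); r.hold(.3)
print(telemetry.current_ee_pos(),telemetry.current_wrist_force(),telemetry.current_t())
shot('wrist','w3')
E
```

```text
[ 0.56845988 -0.26126937  0.05669377]
0.03774539766170014 39.99966323375702 [-0.86315073  0.10729022  0.72729827]
0.037526624777085155 [-0.38610559 -0.31344919 -1.26968696]
[0.4748392  0.15153402 0.30879065] [-0.28672356  0.41896339 -1.59790065] 13.2583
```

View pics/w3.png

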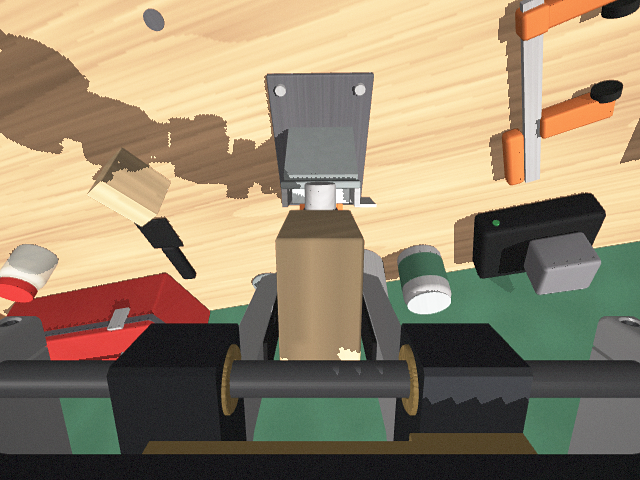

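The block is held square and lined up with the head: its lower edge at (320,238) is centred over the plate. Now I'll drive the wedge in steps.

Run:
```python
from h import *
f0=telemetry.current_wrist_force()
for d in np.arange(0.036,-0.0081,-0.004):
    g=r.move_l(TOP+(0.056+d)*ZH,vel=0.03,guard=25)
    p=telemetry.current_ee_pos(); F=telemetry.current_wrist_force()-f0
    print(round(d,4),g,'under-top',round((p-TOP)@ZH-0.056,4),'Fz',round(F@ZH,1),'lat',round(F@XH,1),round(F@YH,1))
    if g or F@ZH>22: break
p=telemetry.current_ee_pos(); print(telemetry.current_t())
```

```text
0.036 False under-top 0.0361 Fz 0.1 lat -0.3 -0.6
0.032 False under-top 0.0318 Fz -0.5 lat -0.3 -0.1
0.028 False under-top 0.0278 Fz -0.8 lat -0.4 -1.4
0.024 False under-top 0.0238 Fz 0.8 lat -0.8 -0.3
0.02 False under-top 0.0198 Fz 0.4 lat -0.1 -0.4
0.016 False under-top 0.0158 Fz -0.2 lat 0.3 -0.6
0.012 False under-top 0.012 Fz 2.2 lat 0.3 -0.4
0.008 False under-top 0.008 Fz 2.9 lat -0.0 -0.6
0.004 True under-top 0.0053 Fz 8.1 lat 0.6 0.1
16.4583
```

It stopped at about 5 mm. I'll push once more to confirm it's rigid, then back off and look.

Run:
```python
from h import *
def st(): 
    p=telemetry.current_ee_pos(); return round((p-TOP)@ZH-0.056,4),round(telemetry.current_wrist_force()@ZH,1)
for _ in range(2):
    g=r.move_l(TOP+(0.056-0.004)*ZH,vel=0.03,guard=28); print(g,st()); r.hold(0.2); print(st())
    r.move_l(TOP+(0.056+0.012)*ZH,vel=0.06)
r.move_l(TOP+(0.056+0.10)*ZH,vel=0.2); print(telemetry.current_opening())
r.move_to(np.r_[OFF,0.20],q(TO)); r.move_l(np.r_[OFF,0.075],vel=0.12); 
g=r.move_l(np.r_[OFF,0.050],vel=0.02,guard=5); print(g,telemetry.current_ee_pos(),telemetry.current_wrist_force())
gripper_to(0.075); r.hold(0.2); r.move_l(np.r_[OFF,0.22],vel=0.12)
r.move_to(np.r_[OFF+[0,-0.05],0.33],q(TO))
shot('wrist','w4'); print(marks('offcut','wrist'), telemetry.current_t())
r.move_to(TOP+0.15*ZH,q(TH)); k,im=shot('wrist','w5'); np.save('k5.npy',k,allow_pickle=True)
a=cv2.imread('pics/w4.png')[100:420,140:540]; b=cv2.imread('pics/w5.png')[160:320,240:440]
cv2.imwrite('pics/w45.png',np.hstack([a,cv2.resize(b,(400,320),interpolation=cv2.INTER_NEAREST)]))
print('top',proj(k,TOP),proj(k,TOP+.005*ZH),telemetry.current_t())
```

```text
True (np.float64(0.0051), np.float64(4.5))
(np.float64(0.0051), np.float64(6.8))
True (np.float64(0.0049), np.float64(5.7))
(np.float64(0.0049), np.float64(7.3))
0.037471628570909146
True [ 0.56789742 -0.2608592   0.05568181] [-0.09604419  0.35154509  4.72668518]
[(0.95, [0.5584, -0.1453, -0.0051]), (0.94, [0.5691, -0.2624, 0.0038])] 25.4667
top [320.38880977 232.14732313] [320.39560596 233.48932118] 27.2667
```

View pics/w45.png

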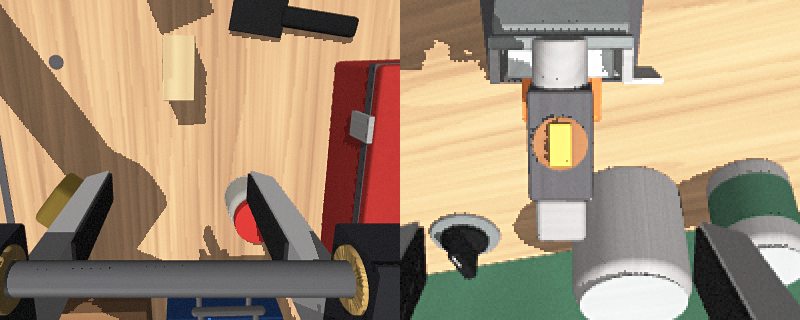

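The offcut is standing upright again at (179,68) in the left half. On the right, the wedge is nearly flush and the head is centred where I projected it. Next I'll grip the head and tug in small steps.

Run:
```python
from h import *
gripper_to(0.060)
g=r.move_l(TOP-0.008*ZH,vel=0.08,guard=10); r.hold(.2); f0=telemetry.current_wrist_force(); print(g,telemetry.current_ee_pos(),f0)
gripper_to(0.02,f_grip=55); r.hold(.2); print(telemetry.current_opening(),telemetry.current_finger_force(),telemetry.current_wrist_force()-f0)
p0=telemetry.current_ee_pos(); np.save('p0.npy',p0); np.save('f0.npy',f0)
def st():
    p=telemetry.current_ee_pos()-p0; F=telemetry.current_wrist_force()-f0; return [round(1000*p@ZH,2),round(-F@ZH,1),round(F@XH,1),round(F@YH,1)]
print(st())
for d in (1,2,3,4,5,6):
    r.move_l(p0+d*.001*ZH,vel=0.01); r.hold(.1); s=st(); print(d,s)
    if s[1]>11: break
k,_=shot('scene','s6'); shot('wrist','w6')
b=cv2.imread('pics/s6.png'); u=proj(k,[0.57,0.12,0.1]).astype(int); print(u)
b=b[u[1]-50:u[1]+50,u[0]-50:u[0]+50]; a=cv2.imread('pics/w6.png')[100:250,240:440]
cv2.imwrite('pics/sw6.png',np.hstack([cv2.resize(a,(450,338),interpolation=2),cv2.resize(b,(338,338),interpolation=2)]))
print(telemetry.current_t())
```

```text
False [0.54238333 0.13123717 0.20767461] [ 0.27011658  0.55664419 -0.16965371]
0.02951659148968589 54.99541997909546 [-1.04549819 -0.38990579 -0.38814565]
[np.float64(0.0), np.float64(-0.2), np.float64(-0.9), np.float64(-0.7)]
1 [np.float64(0.78), np.float64(4.4), np.float64(0.6), np.float64(-0.5)]
2 [np.float64(1.9), np.float64(6.5), np.float64(-0.1), np.float64(-0.7)]
3 [np.float64(2.97), np.float64(7.0), np.float64(0.0), np.float64(-0.8)]
4 [np.float64(3.9), np.float64(7.3), np.float64(0.8), np.float64(-0.3)]
5 [np.float64(4.81), np.float64(8.9), np.float64(1.9), np.float64(-0.1)]
6 [np.float64(5.71), np.float64(9.9), np.float64(0.6), np.float64(-1.4)]
[365 247]
33.0333
```

View pics/sw6.png

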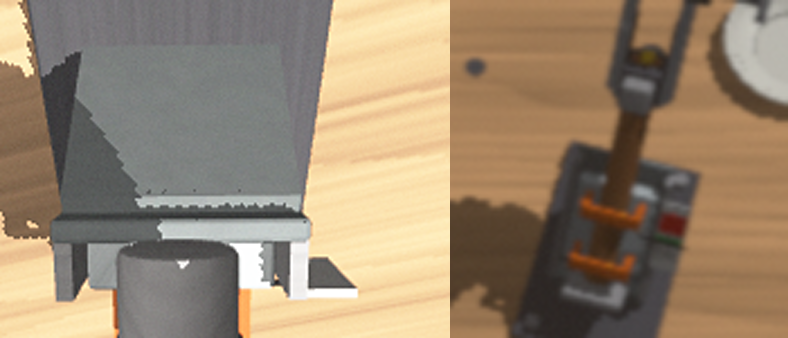

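The force follows 4 N plus 1 N/mm with no slip. The scene crop shows the red mark at (672,222) and the green band at (668,240) just below it, with the pointer near green. I'll go on to 8 mm, hold, then ease back down.

Run:
```python
from h import *
p0=np.load('p0.npy'); f0=np.load('f0.npy')
def st():
    p=telemetry.current_ee_pos()-p0; F=telemetry.current_wrist_force()-f0; return [float(round(1000*p@ZH,2)),float(round(-F@ZH,1))]
for d in (7,8,8.3):
    r.move_l(p0+d*.001*ZH,vel=0.01); r.hold(.1); print(d,st())
for _ in range(3): r.hold(.5); print(st())
k,_=shot('scene','s7')
b=cv2.imread('pics/s7.png')[222:262,355:405]; cv2.imwrite('pics/s7c.png',cv2.resize(b,(600,480),interpolation=cv2.INTER_CUBIC))
print(telemetry.current_t(),telemetry.current_opening())
```

```text
7 [6.63, 11.0]
8 [7.52, 11.5]
8.3 [7.81, 11.4]
[7.8, 11.3]
[7.77, 11.0]
[7.77, 11.5]
35.6333 0.02918881758713222
```

View pics/s7c.png

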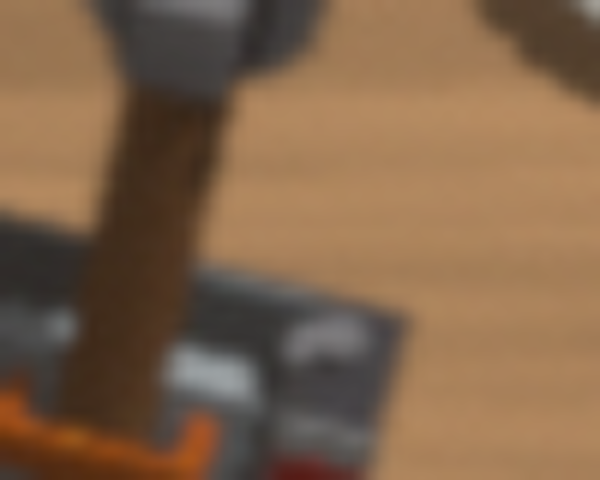

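That crop missed the band: it shows only the head and handle, with the red just at (310,470). The force (11.3 N) and travel (7.8 mm) both put the pointer mid-green, and it held there for 1.6 s. Now I'll ease it back and release.

Run:
```python
from h import *
p0=np.load('p0.npy'); f0=np.load('f0.npy')
def st():
    p=telemetry.current_ee_pos()-p0; F=telemetry.current_wrist_force()-f0; return [float(round(1000*p@ZH,2)),float(round(-F@ZH,1))]
b=vision.snapshot('scene')[225:290,355:415].astype(int)
R_,G,B=b[...,0],b[...,1],b[...,2]
for n,m in (('green',(G>R_+12)&(G>B+8)),('red',(R_>90)&(G<50)&(B<60)),('dark',(b.max(2)<30))):
    print(n,m.sum(),(np.argwhere(m)+[225,355])[:14].tolist())
r.move_l(p0+0.001*ZH,vel=0.006); print(st())
r.move_l(p0-0.0002*ZH,vel=0.004); r.hold(.2); print(st())
gripper_to(0.060); r.hold(.3); print(telemetry.current_opening(),st())
r.move_l(TOP+0.15*ZH,vel=0.1)
vision.snapshot('wrist'); print(marks('head_top','wrist'),marks('offcut','wrist'))
vision.snapshot('top')
for t in ('offcut','jar','tape','saucer'): print(t,marks(t,'top'))
r.hold(.5); print(telemetry.current_wrist_force(),telemetry.current_t())
```

```text
green 0 []
red 8 [[259, 357], [260, 360], [261, 364], [262, 368], [276, 360], [276, 361], [277, 364], [278, 366]]
dark 0 []
[1.08, 3.3]
[-0.02, -0.7]
0.05995433932462477 [-0.21, 0.4]
[(0.89, [0.5401, 0.1372, 0.2082])] [(0.95, [0.5579, -0.1423, -0.0017]), (0.72, [0.5706, -0.2615, 0.0029])]
offcut [(0.66, [0.5638, -0.2613, -0.0009]), (0.64, [0.5586, -0.1417, 0.0026])]
jar [(0.83, [0.6622, -0.4559, -0.0])]
tape [(0.87, [0.3983, -0.4443, 0.0])]
saucer [(0.57, [0.3862, 0.3015, 0.0028])]
[-0.29301615  0.29548258 -0.70112451] 41.2917
```

```bash
python3 -c "
from h import *
print(r.sign_off())"
```

```text
the job is handed in; nothing more can be done
None
```

I drove the wedge home with the offcut and stood it upright again, then tugged the hammer about 7.8 mm (about 11.4 N), held for over 1 s, eased it back, let go and handed in at about 41 s; green-band position comes from force and travel readings, because I couldn't read the pointer clearly in the pictures.

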